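# Lift a strongbox lid by a bar through its staple and hold it open

## Robot

A 7-joint arm with a two-finger parallel gripper is mounted at the origin on the work surface. World frame = base frame: x ahead of the robot, y to its left, z up, the work surface at z = 0. Lengths are in m, angles in rad, forces in N, time in s.
With the tool pointing down it reaches from about 0.4 to 0.85 m from the base axis. Payload 4.5 kg.
Tool frame: the origin (TCP) lies midway between the tips of the shut fingers; the grasp point (between the pads) lies 19 mm behind it; z points along the fingers, y is the line along which they close (so a half turn about z gives the same grasp; the last joint's range is limited). The gripper opens to 88 mm and grips with 3 to 60 N. Pads are 18 mm wide; open, the fingers measure 123 mm over their backs; the gripper's body (75 mm by 187 mm) begins 45 mm behind the grasp point.
Start: joints at [-1.165, 0.689, -0.195, 1.565, 0.157, 0.902, -0.215], TCP at [0.227, 0.582, 0.239] pointing down, gripper open.
Joint ranges: [-3.01, 3.01], [-0.46, 2.08], [-1.47, 1.51], [0.13, 2.56], [-1, 4.14], [0.04, 2.09], [-2.66, 2.66]. Speed limits (rad/s): [2.57, 2.57, 3.14, 3.14, 3.14, 3.14, 3.14].

## Interface

Orientations are given as a unit quaternion [x, y, z, w].
In Python, from plant import r gives the robot as it stands.
- The arm moves only by the tool carry_out, never from a script. Its argument "plan" is a list of rows, each an object with "rot": the turn, a rotation vector about the tool's x, y, z in rad, a list of three; "xyz": the shift along the tool's x, y, z in m, a list of three; "grip": the closure in counts, from 0 (fully open) to 255 (shut). In form: [{"rot": [wx, wy, wz], "xyz": [dx, dy, dz], "grip": grip}, ...]. A call has 1 to 8 rows; each row is the pose to reach, as a shift and turn from the pose commanded when the call began, along the tool's axes at that moment; what a row does not reach only later rows make up. A row lasts 1/12 s, in which the tool goes at most 41.7 mm and 7.16 degrees, less where a joint would pass 70% of its speed; a pose out of reach is approached as far as the arm can. A call with a gripper value outside its range is refused whole. The fingers move at their own pace and stop on an object; "squeeze" is the grip in N (left out, the last holds). Time passes only in rows, so rows that repeat a pose let the fingers close. It gives the time, the measured TCP pose, the force, the opening and the grip force at its end, in the units of the state.
- r.get_state(): the state, without advancing time (a new reading comes with each control period).
- r.snapshot(name): name is "scene" or "top" or "wrist"; returns the picture (400x640x3 uint8, red, green, blue); there is no depth.
- r.camera_params(name): a dict with "fx", "fy", "cx", "cy" (pixels), "position" and "attitude" of the camera in the world; the wrist camera has in their place "hand_eye" (4x4, takes a point from camera to tool coordinates, whose origin is the TCP and whose axes are the flange's). Camera axes: x right, y down, z forward; pixel columns grow to the right and rows downward; lengths in m; the calibration is good to about 2 mm. A picture is of the moment at which its call begins: read the wrist's pose just before it. camera_params takes no time and is no camera call.
- r.finish_job(): hands the job in; it is judged then, once.
The state is a dict: "clock": time; "q": joint angles; "qd": joint speeds; "joint_torque": joint torques, N m; "tool_pos": TCP position; "eef_rot": TCP orientation; "contact_force": force on the tool from outside, world axes, zero at the start; "moment": the same for the moment, N m; "opening": opening from 0.0 (shut) to 1.0 (fully open); "finger_force": force on a finger pad.
Only numpy, scipy, OpenCV 4.12 (cv2) and the standard library are available. Lean on these libraries where they do the work, as an engineer would, in place of code of your own. Each camera call takes 0.05 s, during which the arm holds its last target. There are 200 camera calls.

## Task

The lid of the steel strongbox has no handle and drops shut by itself: pick up the tapered steel bar from the bench, pass it through the padlock staple on the lid so that its end sticks out by a few centimetres on the other side, and use it to lift the lid. Hold the lid open at 45 degrees so that I can look at the locks inside with the magnifier, and finish while still holding it there, the lid hanging on the bar alone; do not let the lid drop back on the way. Leave the padlock, the flag hinge and the lock body where they lie.

Things in the scene. Friction and masses are not known exactly. Their poses are not given: they have to be found in the camera images.
- bar: Loose line-up bar: dark steel, straight, octagonal, 12 mm across flats (13 over corners), 200 mm long, 170 g, the last 25 mm tapering to a 5 mm nose. Lies flat on the bench left or right of the strongbox, nose towards world +y within 20 degrees. Origin on its underside at mid-length; x along the bar to the nose, z up at the start.
- bar_mid (a point): Middle of the bar, on its axis, 6 mm above the bar's underside; axes as bar.
- bar_tip (a point): Tapered nose end of the bar, on its axis, 100 mm from bar_mid.
- bar_tail (a point): Blunt end of the bar, on its axis, 100 mm from bar_mid.
- staple_foot (a point): Foot of the padlock staple fixed on the lid: upright arch of 8 mm round bar on a 52 x 30 x 3 mm foot plate, centred across the lid, 29 mm behind its front edge. Opening 20 mm wide (x), 30 mm high above the foot plate, half-round top of 10 mm radius; outside top 41 mm above the lid. A bar passes through along y. Point under the foot plate, on the lid's upper face; axes as eye.
- eye (a point): Centre of the staple's opening, 18 mm above the lid's upper face (129 mm above the bench when shut); 15 mm below the opening's top. Axes are the lid's and turn with it: x towards the hinge, y along the hinge, z out of the upper face. In the lid's frame it lies 145 mm in front of the hinge axis and 22 mm above it. The lid is bare on both sides of the staple.
- lid_hinge (a point): Middle of the lid's hinge axis, at the strongbox's back upper edge (far from the robot), 107 mm above the bench; y runs along the axis.
- lid_front (a point): Middle of the lid's front edge, on its upper face, 174 mm in front of the hinge axis. The lid is a grey painted steel panel, 176 x 238 mm, 4 mm thick (upper face 4 mm above the hinge axis), with a 14 mm rim turned down round the box; 0.36 kg with its staple, give or take 15 %: about 2.5 N lifts it at the staple.
- lid_panel (a joint): Opening angle of the lid in rad: 0 shut, growing as its front edge rises, 0.785 = 45 degrees, stop at 1.75. Nearly free hinge: unless held, the lid falls shut from any angle below about 80 degrees.
- strongbox: Sheet-steel strongbox, 170 mm deep (x), 230 mm wide (y), rim 107 mm high, screwed to the bench (cannot move). Origin at the centre of its underside; x points to its back, y along the hinge, turned up to about 10 degrees. The front faces the robot, an open double-hinged hasp hanging on its front wall.
- padlock: Bystander: loose brass padlock with steel shackle, lying flat, 88 x 50 x 20 mm, on the other side of the strongbox from the bar; origin under its middle. Not to be moved.
- flag_hinge: Bystander: loose stainless flag hinge lying flat, 72 x 82 x 12 mm, left of the strongbox; origin under its middle. Not to be moved.
- lock_body: Bystander: loose blue steel lock body with a steel face plate, lying flat, about 75 x 140 x 22 mm, right of the strongbox; origin under its middle. Not to be moved.

How it is judged:
On the way:
1. the bar is through the staple while the lid is still shut (((y of bar_tip in the frame of eye above 0.015 m and y of bar_tail in the frame of eye below -0.015 m) or (y of bar_tail in the frame of eye above 0.015 m and y of bar_tip in the frame of eye below -0.015 m)) and x of bar_mid in the frame of eye between -0.022 and 0.022 m and z of bar_mid in the frame of eye between -0.03 and 0.035 m and ((x of bar_tip in the frame of eye between -0.022 and 0.022 m and z of bar_tip in the frame of eye between -0.03 and 0.026 m) or (x of bar_tail in the frame of eye between -0.022 and 0.022 m and z of bar_tail in the frame of eye between -0.03 and 0.026 m)) and value of joint lid_panel below 0.06 rad), for 0.1 s.
At the end, for the whole second after the job is handed in: The lid stands still at 45 degrees (within 6), hanging on the bar, which is held in the gripper and passes through the staple, its end at least 15 mm out on the far side; the robot touches neither lid nor box; padlock, flag hinge and lock body lie within 30 mm of their start (((y of bar_tip in the frame of eye above 0.015 m and y of bar_tail in the frame of eye below -0.015 m) or (y of bar_tail in the frame of eye above 0.015 m and y of bar_tip in the frame of eye below -0.015 m)) and x of bar_mid in the frame of eye between -0.022 and 0.022 m and z of bar_mid in the frame of eye between -0.03 and 0.035 m and ((x of bar_tip in the frame of eye between -0.022 and 0.022 m and z of bar_tip in the frame of eye between -0.03 and 0.026 m) or (x of bar_tail in the frame of eye between -0.022 and 0.022 m and z of bar_tail in the frame of eye between -0.03 and 0.026 m)) and value of joint lid_panel between 0.68 and 0.89 rad and velocity of joint lid_panel between -0.15 and 0.15 rad/s and contact force between bar and strongbox above 0.5 N and contact force between the fingers and bar above 1 N and contact force between each of the fingers, the arm and strongbox below 0.5 N and distance of each of padlock, flag_hinge, lock_body from where it was at the start of the episode below 0.03 m); the arm keeps its last pose, push and grip.
It fails at once if the lid drops back (falls faster than 1.5 rad/s) (velocity of joint lid_panel below -1.5 rad/s).
It fails at once if the padlock is moved more than 30 mm (distance of padlock from where it was at the start of the episode above 0.03 m).
It fails at once if the flag hinge is moved more than 30 mm (distance of flag_hinge from where it was at the start of the episode above 0.03 m).
It fails at once if the lock body is moved more than 30 mm (distance of lock_body from where it was at the start of the episode above 0.03 m).
It also fails if it takes over 54 s, if anything falls off the work surface, if the arm or the gripper's body presses on something with over 40 N, if the wrist force passes 120 N, or if a joint passes its speed limit or range.

## Working session

There is one attempt and no reset: what is moved stays moved. The work goes in short steps, Python scripts to look and compute and a tool call to move; the robot and the scene stay as the last step left them, time stands still between calls to the robot, and variables do not carry over. Pictures are saved under pics/ and viewed, at most 10 in all, crops included, and the job is handed in when it is done.

Besides the shell and the picture viewer there is one more tool, called after "Call:" as a command line: name --argument value ..., lists and objects as JSON in quotes. carry_out: Moves the arm, as the interface text tells. Its arguments: {"type":"object","properties":{"plan":{"type":"array"},"squeeze":{"type":"number"}},"required":["plan"]}

```bash
ls; mkdir -p pics; python3 - <<'E'
from plant import r
import cv2
s=r.get_state(); print({k:s[k] for k in("clock","tool_pos","eef_rot","opening","contact_force")})
for n in("scene","top"):
    im=r.snapshot(n); cv2.imwrite(f"pics/{n}0.png",im[:,:,::-1]); print(n,r.camera_params(n))
print(r.camera_params("wrist"))
E
```

```text
pics
{'clock': 0.0, 'tool_pos': array([0.22689121, 0.58167379, 0.23793289]), 'eef_rot': array([ 1.84796378e-01,  9.82776407e-01, -9.08603228e-04, -8.39892030e-05]), 'opening': 1.0004158584056493, 'contact_force': array([ 0.33196931,  0.31902265, -0.34946901])}
scene {'fx': 467.2299237661988, 'fy': 467.2299237661988, 'cx': 319.73208853003644, 'cy': 190.5928043872397, 'position': array([ 0.93898738, -0.57315296,  0.99318251]), 'attitude': array([ 0.8955566 ,  0.30888066, -0.09733519, -0.30511796])}
top {'fx': 363.33816494366806, 'fy': 363.33816494366806, 'cx': 318.74732588033095, 'cy': 198.7349137187505, 'position': array([ 0.41858104, -0.01131373,  1.13775054]), 'attitude': array([-0.70090883,  0.71179172, -0.03068599,  0.03373024])}
{'fx': 336.3509330698784, 'fy': 336.3509330698784, 'cx': 323.16749458419537, 'cy': 200.83856259654837, 'hand_eye': array([[ 4.87978833e-04, -9.57932489e-01, -2.86993220e-01,
         7.24139775e-02],
       [ 9.99999463e-01,  7.29759459e-04, -7.35493764e-04,
         1.49748329e-04],
       [ 9.13989389e-04, -2.86992707e-01,  9.57932331e-01,
        -1.46009886e-01],
       [ 0.00000000e+00,  0.00000000e+00,  0.00000000e+00,
         1.00000000e+00]])}
```

View pics/scene0.png

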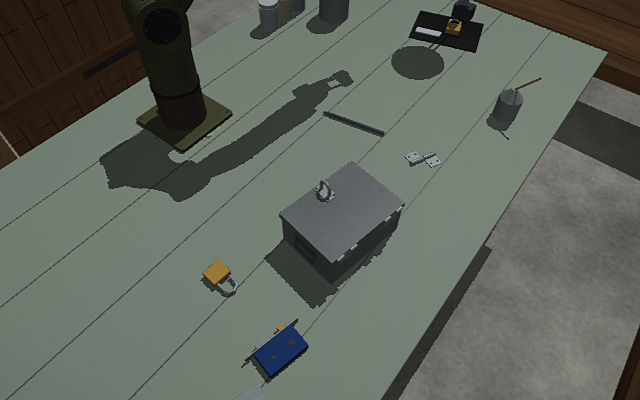

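View pics/top0.png

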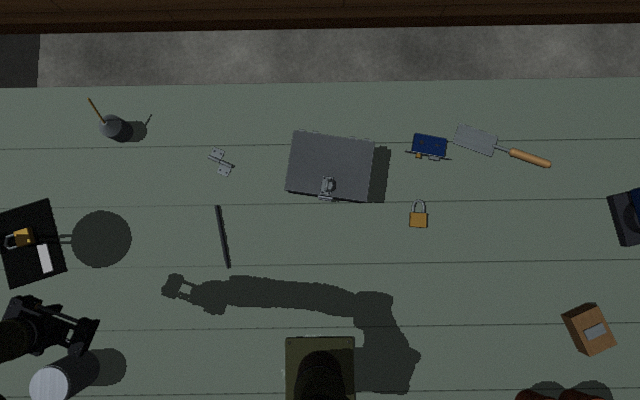

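The scene and top views agree on the layout. In the top view, up is +x and left is +y.
- **Bar:** dark, about (217,206) to (229,268), on the +y side of the box. It lies along world x, not +y as the text says, so I'll trust the images.
- **Staple:** about (328,187) on the lid.
- **Flag hinge:** (221,162).
- **Padlock:** (419,215).
- **Lock body:** (429,147).

Next I measure these.

```bash
cat > h.py <<'E'
import numpy as np, cv2
from scipy.spatial.transform import Rotation as R
from plant import r
def cam(n,s=None):
    p=r.camera_params(n)
    if n=="wrist":
        s=s or r.get_state(); T=np.eye(4); T[:3,:3]=R.from_quat(s["eef_rot"]).as_matrix(); T[:3,3]=s["tool_pos"]
        T=T@p["hand_eye"]; return p,T[:3,:3],T[:3,3]
    return p,R.from_quat(p["attitude"]).as_matrix(),np.array(p["position"])
def ray(c,uv):
    p,M,o=c; d=M@np.array([(uv[0]-p["cx"])/p["fx"],(uv[1]-p["cy"])/p["fy"],1]); return o,d/np.linalg.norm(d)
def plane(c,uv,z):
    o,d=ray(c,uv); return o+d*(z-o[2])/d[2]
def proj(c,P):
    p,M,o=c; q=M.T@(np.array(P)-o); return np.array([p["fx"]*q[0]/q[2]+p["cx"],p["fy"]*q[1]/q[2]+p["cy"]])
def barmask(im,roi,th=60):
    x0,y0,x1,y1=roi; m=np.zeros(im.shape[:2],np.uint8); m[y0:y1,x0:x1]=(im[y0:y1,x0:x1].max(2)<th)*255
    cs=cv2.findContours(m,cv2.RETR_EXTERNAL,cv2.CHAIN_APPROX_NONE)[0]
    return max(cs,key=cv2.contourArea)
E
python3 - <<'E'
from h import *
np.set_printoptions(precision=4,suppress=True)
for n,roi in(("top",(205,195,240,275)),("scene",(310,100,395,145))):
    im=cv2.imread(f"pics/{n}0.png"); c=cam(n); k=barmask(im,roi); b=cv2.minAreaRect(k); bx=cv2.boxPoints(b)
    d=[np.linalg.norm(bx[i]-bx[(i+1)%4]) for i in range(4)]; i=int(np.argmin(d))
    e=[(bx[i]+bx[(i+1)%4])/2,(bx[(i+2)%4]+bx[(i+3)%4])/2]
    P=[plane(c,q,.006) for q in e]; print(n,b,P,np.linalg.norm(P[0]-P[1]))
c=cam("top")
for uv in((293,130),(379,140),(370,202),(286,192)): print("lid",plane(c,uv,.111))
print("staple base top",plane(c,(328,196),.114),"eye",plane(c,(328,187),.14))
c=cam("scene"); 
for uv in((281,213),(352,163),(404,204),(334,260)): print("lid scene",plane(c,uv,.111))
print("staple scene foot",plane(c,(325,197),.114))
s=r.get_state(); print(proj(cam("wrist",s),[.42,.28,.006]), R.from_quat(s["eef_rot"]).as_matrix())
im=cv2.imread("pics/top0.png")[120:280,200:400]; im2=cv2.imread("pics/scene0.png")[100:280,230:430]
cv2.imwrite("pics/crop.png",np.hstack([cv2.resize(im,(400,320))*1,cv2.resize(im2,(356,320))]))
E
```

```text
top ((222.9960174560547, 236.22799682617188), (64.30931091308594, 6.350433349609375), 79.69515228271484) [array([0.5086, 0.3105, 0.006 ]), array([0.3127, 0.273 , 0.006 ])] 0.1994440992758002
scene ((352.9708251953125, 123.58028411865234), (64.24769592285156, 5.211581230163574), 19.983104705810547) [array([0.3125, 0.2729, 0.006 ]), array([0.5075, 0.3099, 0.006 ])] 0.19848768557213883
lid [0.713  0.0637 0.111 ]
lid [ 0.6794 -0.1836  0.111 ]
lid [ 0.5009 -0.1527  0.111 ]
lid [0.5331 0.0852 0.111 ]
staple base top [ 0.5195 -0.0339  0.114 ] eye [ 0.542  -0.0338  0.14  ]
lid scene [ 0.5064 -0.1394  0.111 ]
lid scene [0.5463 0.0849 0.111 ]
lid scene [0.7144 0.0577 0.111 ]
lid scene [ 0.6744 -0.1617  0.111 ]
staple scene foot [ 0.5589 -0.0424  0.114 ]
[171.3129 372.4061] [[-0.9317  0.3632 -0.0005]
 [ 0.3632  0.9317 -0.0016]
 [-0.0001 -0.0017 -1.    ]]
```

Both views put the bar's middle at about (0.411, 0.292), lying at 10.8° to +x, with its length coming out at 0.199 m, which fits. I'll go over the bar, align the hand and find the nose.

Call:
carry_out --plan '[{"rot": [0, 0, -0.12], "xyz": [-0.035, -0.025, 0.011], "grip": 0}, {"rot": [0, 0, -0.24], "xyz": [-0.069, -0.05, 0.022], "grip": 0}, {"rot": [0, 0, -0.36], "xyz": [-0.104, -0.076, 0.033], "grip": 0}, {"rot": [0, 0, -0.48], "xyz": [-0.139, -0.101, 0.044], "grip": 0}, {"rot": [0, 0, -0.56], "xyz": [-0.173, -0.127, 0.055], "grip": 0}, {"rot": [0, 0, -0.56], "xyz": [-0.208, -0.152, 0.066], "grip": 0}, {"rot": [0, 0, -0.56], "xyz": [-0.242, -0.178, 0.077], "grip": 0}, {"rot": [0, 0, -0.56], "xyz": [-0.277, -0.203, 0.088], "grip": 0}]'

```text
clock: 0.77
tool_pos: [0.4008, 0.3079, 0.1554]
eef_rot: [-0.094, 0.996, -0.0, -0.0]
contact_force: [0.7, 0.8, 0.5]
opening: 0.999
finger_force: 0.0
```

Call:
carry_out --plan '[{"rot": [0, 0, 0], "xyz": [0, 0, 0], "grip": 0}, {"rot": [0, 0, 0], "xyz": [0, 0, 0], "grip": 0}]'

```text
clock: 0.93
tool_pos: [0.4016, 0.3065, 0.1551]
eef_rot: [-0.091, 0.996, -0.001, -0.001]
contact_force: [0.0, 0.1, 0.6]
opening: 1.002
finger_force: 0.0
```

```bash
python3 - <<'E'
from h import *
s=r.get_state(); c=cam("wrist",s); im=r.snapshot("wrist"); cv2.imwrite("pics/w1.png",im[:,:,::-1])
print(s["clock"],s["tool_pos"],R.from_quat(s["eef_rot"]).as_matrix().round(3),s["q"])
print(proj(c,[.5086,.3105,.006]),proj(c,[.3127,.273,.006]),proj(c,[.411,.2917,.006]))
E
```

```text
0.9333 [0.40157364 0.30650124 0.1551074 ] [[-0.983 -0.181 -0.001]
 [-0.181  0.983 -0.003]
 [ 0.001 -0.003 -1.   ]] [-0.53520989  0.68225001 -0.33738673  1.99680615  0.42563803  0.53351762
  0.57919126]
[308.89465308 288.23861134] [304.39901468  74.04339657] [306.73703762 191.46500161]
```

View pics/w1.png

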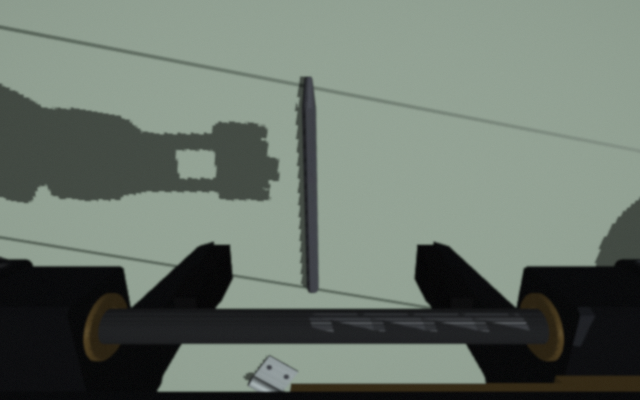

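The wrist view shows the bar running from (307,78) to (312,291). The tapered end is at the top, nearest the robot, so the nose points to -x. I'll grasp 10 mm tailward of the middle.

Call:
carry_out --plan '[{"rot": [0, 0, 0], "xyz": [-0.008, -0.008, 0.03], "grip": 60}, {"rot": [0, 0, -0.007], "xyz": [-0.017, -0.016, 0.06], "grip": 60}, {"rot": [0, 0, -0.007], "xyz": [-0.017, -0.016, 0.09], "grip": 60}, {"rot": [0, 0, -0.007], "xyz": [-0.017, -0.016, 0.115], "grip": 60}, {"rot": [0, 0, -0.007], "xyz": [-0.017, -0.016, 0.125], "grip": 60}, {"rot": [0, 0, -0.007], "xyz": [-0.017, -0.016, 0.125], "grip": 60}, {"rot": [0, 0, -0.007], "xyz": [-0.017, -0.016, 0.125], "grip": 60}]'

```text
clock: 1.57
tool_pos: [0.4193, 0.2989, 0.0314]
eef_rot: [-0.099, 0.995, 0.0, -0.0]
contact_force: [-0.4, 0.1, -0.2]
opening: 0.762
finger_force: 0.0
```

```bash
python3 - <<'E'
from h import *
s=r.get_state(); M=R.from_quat(s["eef_rot"]).as_matrix()
print(s["tool_pos"],M.round(3), s["contact_force"])
print("delta tool",M.T@(np.array([.421,.2936,.003])-s["tool_pos"]))
E
```

```text
[0.41932496 0.29888397 0.03137576] [[-0.981 -0.196 -0.   ]
 [-0.196  0.981  0.001]
 [-0.     0.001 -1.   ]] [-0.43691819  0.09957322 -0.24482438]
delta tool [-0.00060519 -0.00553489  0.02837091]
```

Call:
carry_out --plan '[{"rot": [0, 0, 0], "xyz": [-0.001, -0.006, 0.015], "grip": 60}, {"rot": [0, 0, 0], "xyz": [-0.001, -0.006, 0.027], "grip": 60}, {"rot": [0, 0, 0], "xyz": [-0.001, -0.006, 0.027], "grip": 60}, {"rot": [0, 0, 0], "xyz": [-0.001, -0.006, 0.027], "grip": 60}]' --squeeze 50

```text
clock: 1.9
tool_pos: [0.4224, 0.2926, 0.0052]
eef_rot: [-0.098, 0.995, 0.001, 0.001]
contact_force: [-0.5, -0.2, 0.5]
opening: 0.766
finger_force: 0.0
```

Call:
carry_out --plan '[{"rot": [0, 0, 0], "xyz": [0, 0, 0], "grip": 255}, {"rot": [0, 0, 0], "xyz": [0, 0, 0], "grip": 255}, {"rot": [0, 0, 0], "xyz": [0, 0, 0], "grip": 255}, {"rot": [0, 0, 0], "xyz": [0, 0, 0], "grip": 255}, {"rot": [0, 0, 0], "xyz": [0, 0, 0], "grip": 255}, {"rot": [0, 0, 0], "xyz": [0, 0, 0], "grip": 255}, {"rot": [0, 0, 0], "xyz": [0, 0, 0], "grip": 255}, {"rot": [0, 0, 0], "xyz": [0, 0, 0], "grip": 255}]'

```text
clock: 2.57
tool_pos: [0.4221, 0.2922, 0.004]
eef_rot: [-0.098, 0.995, 0.001, 0.0]
contact_force: [0.8, 1.2, -0.2]
opening: 0.181
finger_force: 0.3
```

Call:
carry_out --plan '[{"rot": [0, 0, 0], "xyz": [0, 0, 0.0], "grip": 180}, {"rot": [0, 0, 0], "xyz": [0, 0, 0.0], "grip": 180}, {"rot": [0, 0, 0], "xyz": [0, 0, 0.003], "grip": 180}, {"rot": [0, 0, 0], "xyz": [0, 0, 0.003], "grip": 180}, {"rot": [0, 0, 0], "xyz": [0, 0, 0.003], "grip": 180}]'

```text
clock: 2.98
tool_pos: [0.422, 0.2914, 0.0007]
eef_rot: [-0.097, 0.995, -0.0, -0.0]
contact_force: [0.5, 0.2, 0.4]
opening: 0.293
finger_force: 0.0
```

Call:
carry_out --plan '[{"rot": [0, 0, 0], "xyz": [0, 0, 0], "grip": 255}, {"rot": [0, 0, 0], "xyz": [0, 0, 0], "grip": 255}, {"rot": [0, 0, 0], "xyz": [0, 0, 0], "grip": 255}, {"rot": [0, 0, 0], "xyz": [0, 0, 0], "grip": 255}, {"rot": [0, 0, 0], "xyz": [0, 0, 0], "grip": 255}, {"rot": [0, 0, 0], "xyz": [0, 0, 0], "grip": 255}, {"rot": [0, 0, 0], "xyz": [0, 0, 0], "grip": 255}, {"rot": [0, 0, 0], "xyz": [0, 0, 0], "grip": 255}]'

```text
clock: 3.65
tool_pos: [0.4221, 0.2918, 0.001]
eef_rot: [-0.098, 0.995, 0.0, 0.0]
contact_force: [0.2, 1.1, -0.3]
opening: 0.123
finger_force: 50.0
```

Gripped (about 11 mm opening, 50 N). Next I lift, turn the nose towards the staple and go to a viewing pose.

Call:
carry_out --plan '[{"rot": [0, 0, 0], "xyz": [0, 0, -0.03], "grip": 255}, {"rot": [0, 0, 0], "xyz": [0, 0, -0.065], "grip": 255}, {"rot": [0, 0, -0.1], "xyz": [0, 0, -0.1], "grip": 255}, {"rot": [0, 0, -0.2], "xyz": [0, 0, -0.13], "grip": 255}, {"rot": [0, 0, -0.3], "xyz": [0, 0, -0.16], "grip": 255}, {"rot": [0, 0, -0.4], "xyz": [-0.01, -0.02, -0.19], "grip": 255}, {"rot": [0, 0, -0.5], "xyz": [-0.02, -0.04, -0.21], "grip": 255}, {"rot": [0, 0, -0.6], "xyz": [-0.035, -0.06, -0.219], "grip": 255}]'

```text
clock: 4.32
tool_pos: [0.4683, 0.239, 0.2228]
eef_rot: [-0.39, 0.921, -0.0, 0.001]
contact_force: [0.4, 0.3, -1.2]
opening: 0.125
finger_force: 50.0
```

```bash
python3 - <<'E'
from h import *
s=r.get_state(); M=R.from_quat(s["eef_rot"]).as_matrix()
print(s["tool_pos"],np.degrees(np.arctan2(M[1,0],M[0,0]))%360,s["opening"],s["finger_force"],s["q"])
print("delta tool",M.T@(np.array([.573,.123,.22])-s["tool_pos"]))
E
```

```text
[0.46834289 0.23902282 0.22280526] 225.92855575806016 0.12482200985304477 50.00009682029486 [-0.16783671  0.64285733 -0.64437211  1.87014958  0.52661824  0.80209726
  1.2799212 ]
delta tool [ 0.01057062 -0.15588928  0.00301151]
```

Call:
carry_out --plan '[{"rot": [0, 0, -0.1], "xyz": [0.002, -0.025, 0], "grip": 255}, {"rot": [0, 0, -0.2], "xyz": [0.004, -0.05, 0], "grip": 255}, {"rot": [0, 0, -0.3], "xyz": [0.006, -0.075, 0], "grip": 255}, {"rot": [0, 0, -0.4], "xyz": [0.007, -0.1, 0], "grip": 255}, {"rot": [0, 0, -0.5], "xyz": [0.009, -0.13, 0], "grip": 255}, {"rot": [0, 0, -0.6], "xyz": [0.01, -0.155, 0.002], "grip": 255}, {"rot": [0, 0, -0.625], "xyz": [0.01, -0.156, 0.002], "grip": 255}, {"rot": [0, 0, -0.625], "xyz": [0.01, -0.156, 0.002], "grip": 255}]'

```text
clock: 4.98
tool_pos: [0.5727, 0.1204, 0.2167]
eef_rot: [-0.65, 0.76, 0.0, -0.001]
contact_force: [-0.7, -0.3, -0.9]
opening: 0.127
finger_force: 50.0
```

```bash
python3 - <<'E'
from h import *
s=r.get_state(); c=cam("wrist",s); im=r.snapshot("wrist"); cv2.imwrite("pics/w2.png",im[:,:,::-1])
M=R.from_quat(s["eef_rot"]).as_matrix()
print(s["clock"],s["tool_pos"],np.degrees(np.arctan2(M[1,0],M[0,0]))%360,s["q"])
print("eye",proj(c,[.55,-.035,.129]),"front",proj(c,[.521,-.031,.111]))
t=s["tool_pos"]+M@[.11,0,-.005]; print("tip",t,proj(c,t))
E
```

```text
4.9833 [0.57267878 0.12041119 0.21669495] 261.1217114672828 [ 0.1636436   0.77398417 -0.81914     1.69260338  0.66362648  0.9781029
  2.08384006]
eye [322.99870575 -44.16526589] front [368.17380787 -33.52823194]
tip [0.55571253 0.01173678 0.22189282] [ 3.27494433e+02 -1.05304729e-01]
```

View pics/w2.png

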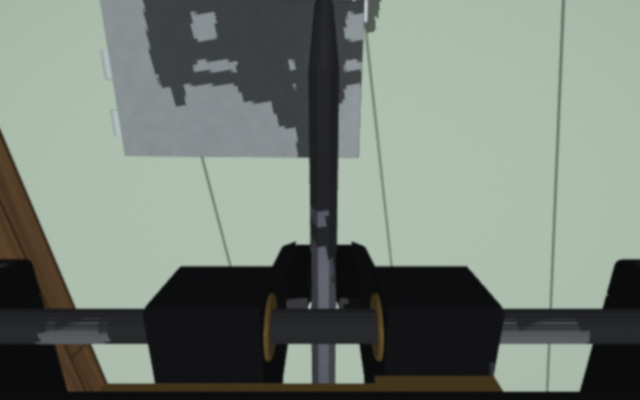

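The wrist view shows the bar's nose at (325,0), as predicted. The lid's left corners are at (358,157) front and (126,155) back, and the staple is out of view. I'll get the eye from the corners and from enlarged first pictures of the staple.

```bash
python3 - <<'E'
from h import *
np.set_printoptions(precision=4,suppress=True)
c=cam("wrist"); im=cv2.imread("pics/w2.png"); 
F=plane(c,(358.5,157),.111); B=plane(c,(125.5,155.5),.111); v=B-F
print(F,B,np.linalg.norm(v),np.degrees(np.arctan2(v[1],v[0])))
x=v/np.linalg.norm(v); y=np.array([-x[1],x[0],0]); 
print("eye wrist",F+.029*x-.119*y)
t=cv2.imread("pics/top0.png")[122:212,278:398]; s=cv2.imread("pics/scene0.png")[155:275,272:412]
f=lambda i:cv2.convertScaleAbs(cv2.resize(i,None,fx=4,fy=4,interpolation=cv2.INTER_CUBIC)[:480],alpha=1.6)
a,b=f(t)[:,:],f(s)[:480,:320]
cv2.imwrite("pics/crop.png",np.hstack([cv2.copyMakeBorder(a,0,480-a.shape[0],0,0,cv2.BORDER_CONSTANT),b]))
E
```

```text
[0.5417 0.0932 0.111 ] [0.7147 0.0655 0.111 ] 0.17517869189403681 -9.123071349008102
eye wrist [ 0.5515 -0.0289  0.111 ]
```

View pics/crop.png

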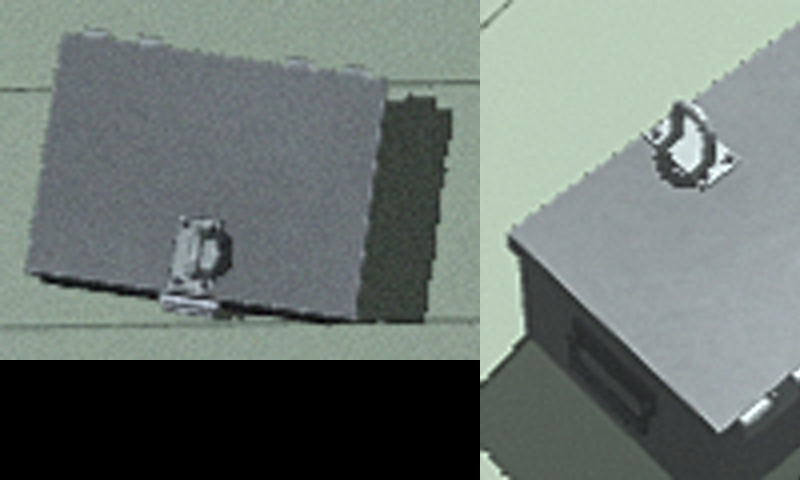

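The crop shows the foot plate centre at about (327,185.8) in the top view and (324.5,191.8) in the scene view.

```bash
python3 - <<'E'
from h import *
np.set_printoptions(precision=4,suppress=True)
ct,cs=cam("top"),cam("scene")
print(plane(ct,(327,185.8),.114),plane(cs,(324.5,191.8),.114))
E0=np.array([.5505,-.031]); 
print(proj(ct,[*E0,.114]),proj(cs,[*E0,.114]))
# edges of lid, subpixel by corners seen in crop (top)
for uv in((60,35),(388,80),(357,318),(27,272)): print(plane(ct,(278+uv[0]/4,122+uv[1]/4),.111))
for uv in((30,235),(238,432)): print("s",plane(cs,(272+uv[0]/4,155+uv[1]/4),.111))
E
```

```text
[ 0.5487 -0.0316  0.114 ] [ 0.5487 -0.031   0.114 ]
[326.7797 185.1606] [325.1113 192.1725]
[0.7107 0.0638 0.111 ]
[ 0.6738 -0.1719  0.111 ]
[ 0.5024 -0.1449  0.111 ]
[0.5389 0.0887 0.111 ]
s [ 0.505  -0.1431  0.111 ]
s [ 0.6745 -0.1708  0.111 ]
```

Consistent: the eye is at about (0.5495, -0.0305) with yaw -9°, and the bar line is within 1 mm of it laterally. I'll descend to put the bar axis at z≈0.130.

Call:
carry_out --plan '[{"rot": [0, 0, 0], "xyz": [0, 0, 0.025], "grip": 255}, {"rot": [0, 0, 0], "xyz": [0, 0, 0.05], "grip": 255}, {"rot": [0, 0, 0], "xyz": [0, 0, 0.075], "grip": 255}, {"rot": [0, 0, 0], "xyz": [0, 0, 0.088], "grip": 255}, {"rot": [0, 0, 0], "xyz": [0, 0, 0.09], "grip": 255}, {"rot": [0, 0, 0], "xyz": [0, 0, 0.09], "grip": 255}, {"rot": [0, 0, 0], "xyz": [0, 0, 0.09], "grip": 255}]' --squeeze 60

```text
clock: 5.62
tool_pos: [0.5729, 0.1243, 0.1292]
eef_rot: [-0.652, 0.758, -0.0, 0.001]
contact_force: [-0.1, 0.5, -0.8]
opening: 0.121
finger_force: 60.0
```

```bash
cat > chk.py <<'E'
from h import *
import sys
np.set_printoptions(precision=4,suppress=True)
s=r.get_state(); M=R.from_quat(s["eef_rot"]).as_matrix(); E0=np.array([.5495,-.0305,.129]); a=np.radians(-9)
L=np.array([[np.cos(a),np.sin(a),0],[-np.sin(a),np.cos(a),0],[0,0,1]])
print(s["clock"],s["tool_pos"],"F",s["contact_force"],"M",s["moment"],"op",s["opening"])
print("mid,tip,grip in eye",L@(s["tool_pos"]+M@[.01,0,-.005]-E0),L@(s["tool_pos"]+M@[.11,0,-.005]-E0))
for n in sys.argv[2:]:
    im=r.snapshot(n)[:,:,::-1]; t=s["tool_pos"]+M@[.11,0,-.005]; print(n,"tip",proj(cam(n,s),t),"eye",proj(cam(n,s),E0),"tail",proj(cam(n,s),s["tool_pos"]+M@[-.09,0,-.005]))
    cv2.imwrite(f"pics/{n}_{sys.argv[1]}.png",im)
E
python3 chk.py a wrist scene; python3 - <<'E'
import cv2,numpy as np
w=cv2.imread("pics/wrist_a.png")[0:240,160:480]; s=cv2.imread("pics/scene_a.png")[130:230,260:400]
f=lambda i:cv2.convertScaleAbs(cv2.resize(i,(400,300),interpolation=cv2.INTER_CUBIC),alpha=1.6)
cv2.imwrite("pics/c_a.png",np.hstack([f(w),f(s)]))
E
```

```text
5.6167 [0.5729 0.1243 0.1292] F [-0.0981  0.5194 -0.8304] M [0.0831 0.0664 0.0313] op 0.1209790857073472
mid,tip,grip in eye [-0.0011  0.1466  0.0052] [-0.0004  0.0466  0.0051]
wrist tip [327.4906  -0.0882] eye [ 327.8137 -147.9147] tail [325.9521 417.1137]
scene tip [339.211  176.0362] eye [325.0508 187.9515] tail [394.5081 134.5432]
```

View pics/c_a.png

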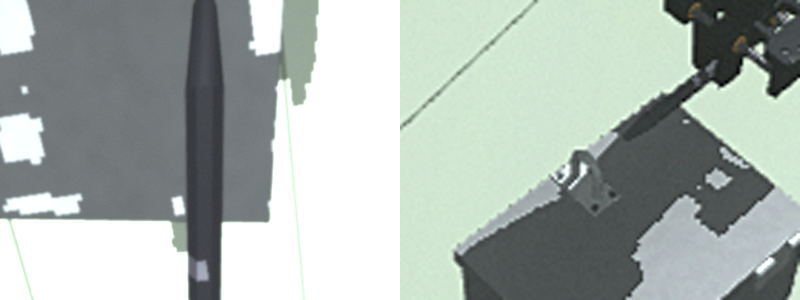

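The scene crop shows the nose at about (338,174), in line with the staple opening around (325,188). I'll lower 5 mm and insert slowly.

Call:
carry_out --plan '[{"rot": [0, 0, 0], "xyz": [0, 0, 0.005], "grip": 255}, {"rot": [0, 0, 0], "xyz": [0.005, 0, 0.005], "grip": 255}, {"rot": [0, 0, 0], "xyz": [0.015, 0, 0.005], "grip": 255}, {"rot": [0, 0, 0], "xyz": [0.025, 0, 0.005], "grip": 255}, {"rot": [0, 0, 0], "xyz": [0.035, 0, 0.005], "grip": 255}, {"rot": [0, 0, 0], "xyz": [0.045, 0, 0.005], "grip": 255}, {"rot": [0, 0, 0], "xyz": [0.045, 0, 0.005], "grip": 255}, {"rot": [0, 0, 0], "xyz": [0.045, 0, 0.005], "grip": 255}]'

```text
clock: 6.38
tool_pos: [0.5657, 0.0774, 0.123]
eef_rot: [-0.651, 0.759, -0.0, -0.0]
contact_force: [0.9, 0.1, -2.4]
opening: 0.121
finger_force: 60.0
```

```bash
python3 chk.py b scene; python3 - <<'E'
import cv2
s=cv2.imread("pics/scene_b.png")[130:230,260:400]
cv2.imwrite("pics/c_b.png",cv2.convertScaleAbs(cv2.resize(s,(700,500),interpolation=cv2.INTER_CUBIC),alpha=1.6))
E
```

```text
6.3833 [0.5657 0.0774 0.123 ] F [ 0.9252  0.1452 -2.4402] M [ 0.1575  0.0644 -0.0094] op 0.1205334553711664
mid,tip,grip in eye [-0.0008  0.0991 -0.001 ] [-0.0004 -0.0009 -0.001 ]
scene tip [324.6653 188.3294] eye [325.0508 187.9515] tail [381.8718 145.6092]
```

View pics/c_b.png

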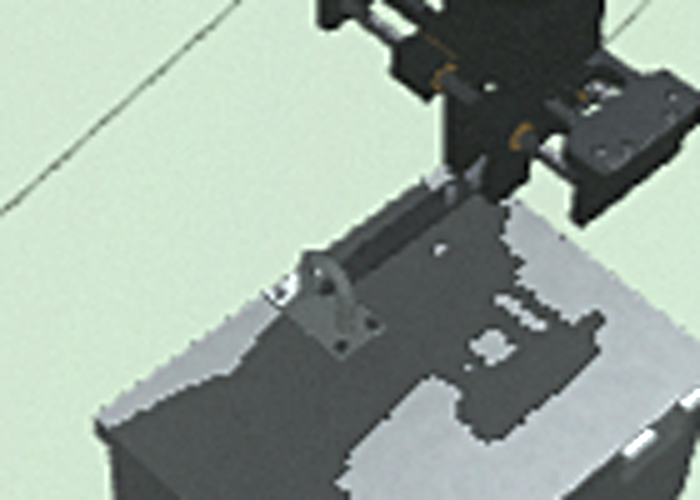

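The nose is in the arch opening at crop (327,287), with little force. I'll continue.

Call:
carry_out --plan '[{"rot": [0, 0, 0], "xyz": [0.01, 0, 0], "grip": 255}, {"rot": [0, 0, 0], "xyz": [0.02, 0, 0], "grip": 255}, {"rot": [0, 0, 0], "xyz": [0.03, 0, 0], "grip": 255}, {"rot": [0, 0, 0], "xyz": [0.04, 0, 0], "grip": 255}, {"rot": [0, 0, 0], "xyz": [0.048, 0, 0], "grip": 255}, {"rot": [0, 0, 0], "xyz": [0.048, 0, 0], "grip": 255}, {"rot": [0, 0, 0], "xyz": [0.048, 0, 0], "grip": 255}, {"rot": [0, 0, 0], "xyz": [0.048, 0, 0], "grip": 255}]'

```text
clock: 7.1
tool_pos: [0.5587, 0.0318, 0.1231]
eef_rot: [-0.652, 0.758, 0.0, 0.001]
contact_force: [-0.6, -0.3, -1.8]
opening: 0.122
finger_force: 60.0
```

```bash
python3 chk.py c scene; python3 - <<'E'
import cv2
s=cv2.imread("pics/scene_c.png")[130:230,260:400]
cv2.imwrite("pics/c_c.png",cv2.convertScaleAbs(cv2.resize(s,(700,500),interpolation=cv2.INTER_CUBIC),alpha=1.6))
E
```

```text
7.1 [0.5587 0.0318 0.1231] F [-0.6013 -0.3331 -1.7534] M [0.051  0.0527 0.0019] op 0.1222437315937406
mid,tip,grip in eye [-0.0006  0.053  -0.0009] [ 0.0001 -0.047  -0.001 ]
scene tip [310.2311 199.2005] eye [325.0508 187.9515] tail [369.3519 154.7784]
```

View pics/c_c.png

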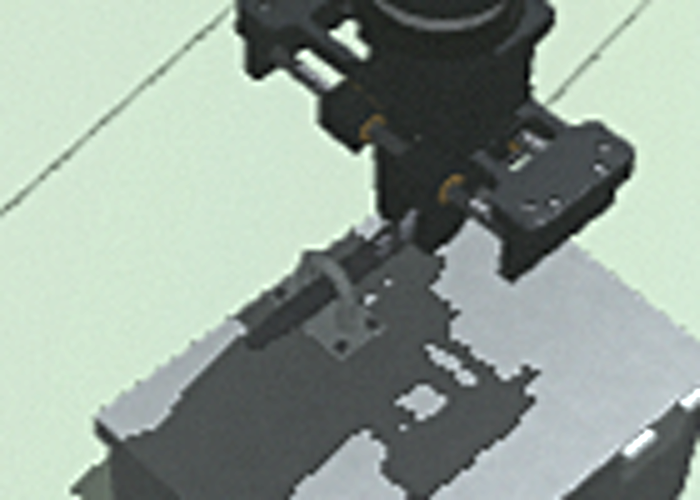

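The bar is through: its nose sticks out on the far side to crop (250,340), about 45 mm past the eye. I'll lift along the lid's arc, to about 20° first.

Call:
carry_out --plan '[{"rot": [0, 0, 0], "xyz": [0, 0, -0.004], "grip": 255}, {"rot": [0, 0, 0], "xyz": [0, 0, -0.009], "grip": 255}, {"rot": [0, 0, 0], "xyz": [0, -0.002, -0.017], "grip": 255}, {"rot": [0, 0, 0], "xyz": [0, -0.004, -0.025], "grip": 255}, {"rot": [0, 0, 0], "xyz": [0, -0.006, -0.032], "grip": 255}, {"rot": [0, 0, 0], "xyz": [0, -0.009, -0.039], "grip": 255}, {"rot": [0, 0, 0], "xyz": [0, -0.013, -0.049], "grip": 255}, {"rot": [0, 0, 0], "xyz": [0, -0.018, -0.058], "grip": 255}]'

```text
clock: 7.82
tool_pos: [0.577, 0.0285, 0.182]
eef_rot: [-0.652, 0.758, -0.0, 0.001]
contact_force: [1.9, 0.1, -5.2]
opening: 0.122
finger_force: 60.0
```

```bash
python3 chk.py d; python3 -c "
from h import *
print(R.from_quat(r.get_state()['eef_rot']).as_matrix().round(3),r.get_state()['q'])"
```

```text
7.8167 [0.577  0.0285 0.182 ] F [ 1.9068  0.1333 -5.2136] M [ 0.3079 -0.2951  0.0964] op 0.12232700489955345
mid,tip,grip in eye [0.018  0.0526 0.058 ] [ 0.0187 -0.0474  0.0579]
[[-0.15  -0.989  0.001]
 [-0.989  0.15   0.   ]
 [-0.    -0.001 -1.   ]] [ 0.31479673  0.80888625 -0.79976662  1.75168121  0.72341103  0.90088328
  2.18754651]
```

Call:
carry_out --plan '[{"rot": [-0.02, 0, 0], "xyz": [0, -0.003, -0.004], "grip": 255}, {"rot": [-0.04, 0, 0], "xyz": [0, -0.005, -0.008], "grip": 255}, {"rot": [-0.06, 0, 0], "xyz": [0, -0.008, -0.012], "grip": 255}, {"rot": [-0.08, 0, 0], "xyz": [0, -0.011, -0.016], "grip": 255}, {"rot": [-0.1, 0, 0], "xyz": [0, -0.014, -0.02], "grip": 255}, {"rot": [-0.12, 0, 0], "xyz": [0, -0.017, -0.024], "grip": 255}, {"rot": [-0.14, 0, 0], "xyz": [0, -0.02, -0.027], "grip": 255}, {"rot": [-0.16, 0, 0], "xyz": [0, -0.024, -0.03], "grip": 255}]'

```text
clock: 8.48
tool_pos: [0.6003, 0.0247, 0.2115]
eef_rot: [-0.65, 0.756, 0.061, -0.052]
contact_force: [0.4, 2.0, -4.7]
opening: 0.122
finger_force: 60.0
```

```bash
python3 chk.py e scene; python3 - <<'E'
from h import *
s=r.get_state(); M=R.from_quat(s["eef_rot"]).as_matrix(); print(M.round(3),s["q"])
# deltas from here to 43 deg: bar shift dx 15.7 mm (lid x), dz 13.3 mm
a=np.radians(-9); print(M.T@np.array([.0157*np.cos(a),.0157*np.sin(a),.0133]))
i=cv2.imread("pics/scene_e.png")[110:230,250:410]
cv2.imwrite("pics/c_e.png",cv2.convertScaleAbs(cv2.resize(i,(800,600),interpolation=cv2.INTER_CUBIC),alpha=1.6))
E
```

```text
8.4833 [0.6003 0.0247 0.2115] F [ 0.3864  1.9894 -4.6579] M [ 0.3031 -0.2679  0.0024] op 0.12151296821678101
mid,tip,grip in eye [0.0424 0.0525 0.0875] [ 0.0431 -0.0475  0.0874]
scene tip [323.7941 186.5835] eye [325.0508 187.9515] tail [386.7739 139.5075]
[[-0.152 -0.976 -0.157]
 [-0.988  0.15   0.025]
 [-0.001  0.159 -0.987]] [ 0.31826746  0.87898182 -0.84371564  1.48579352  0.57669689  1.20850579
  2.36839642]
[ 6.25245730e-05 -1.33799315e-02 -1.56318113e-02]
```

View pics/c_e.png

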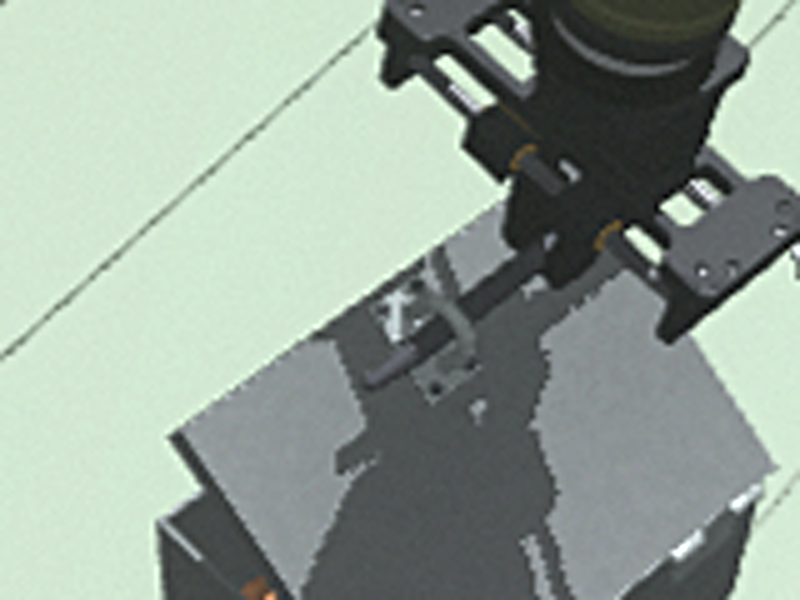

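The lid is up with the bar through it. The nose is at full-image (324,186) as predicted, so nothing slipped. The lid's front right corner is at crop (175,435), i.e. pixel (285,197). From that corner I get the angle.

```bash
cat > ang.py <<'E'
from h import *
import sys
uv=np.array([float(v) for v in sys.argv[1:3]]); a=np.radians(-9)
X=np.array([np.cos(a),np.sin(a),0]);Y=np.array([-X[1],X[0],0]);Z=np.array([0,0,1.])
H=np.array([.5495,-.0305,.107])+.145*X; c=cam("scene")
for t in range(26,54,2):
    th=np.radians(t); lx=np.cos(th)*X-np.sin(th)*Z; lz=np.sin(th)*X+np.cos(th)*Z
    print(t,(proj(c,H-.174*lx-.119*Y+.004*lz)-uv).round(1),end=" ")
s=r.get_state(); M=R.from_quat(s["eef_rot"]).as_matrix(); b=s["tool_pos"]+M@[.075,0,-.005]
# angle from bar position at the staple: arch centre 3.7 mm under the bar
d=b-[0,0,.0037]-H; print("\nfrom bar",np.degrees(np.arctan2(d[2],-d@X)-np.arctan2(.027,.145)),np.hypot(d@X,d[2]),"want",np.hypot(.145,.027))
th=np.radians(45); g=H-.145*(np.cos(th)*X-np.sin(th)*Z)+.027*(np.sin(th)*X+np.cos(th)*Z)+[0,0,.0037]
v=g-b; v-=Y*(v@Y); print("tool delta to 45",M.T@v)
E
python3 ang.py 285 197
```

```text
26 [-2.7  1.6] 28 [-1.9  0.9] 30 [-1.1  0.3] 32 [-0.2 -0.3] 34 [ 0.7 -0.7] 36 [ 1.8 -1.1] 38 [ 2.9 -1.4] 40 [ 4.  -1.6] 42 [ 5.3 -1.8] 44 [ 6.6 -1.8] 46 [ 7.9 -1.8] 48 [ 9.3 -1.6] 50 [10.8 -1.4] 52 [12.4 -1.1] 
from bar 35.858249050475266 0.14619659299429422 want 0.14749237268414933
tool delta to 45 [ 6.81338622e-05 -1.46395682e-02 -1.83065053e-02]
```

Call:
carry_out --plan '[{"rot": [0, 0, 0], "xyz": [0, -0.002, -0.004], "grip": 255}, {"rot": [0, 0, 0], "xyz": [0, -0.005, -0.007], "grip": 255}, {"rot": [0, 0, 0], "xyz": [0, -0.008, -0.011], "grip": 255}, {"rot": [0, 0, 0], "xyz": [0, -0.011, -0.015], "grip": 255}, {"rot": [0, 0, 0], "xyz": [0, -0.015, -0.018], "grip": 255}, {"rot": [0, 0, 0], "xyz": [0, -0.015, -0.018], "grip": 255}, {"rot": [0, 0, 0], "xyz": [0, -0.015, -0.018], "grip": 255}, {"rot": [0, 0, 0], "xyz": [0, -0.015, -0.018], "grip": 255}]'

```text
clock: 9.2
tool_pos: [0.6172, 0.0222, 0.2263]
eef_rot: [-0.65, 0.756, 0.061, -0.052]
contact_force: [0.0, -0.5, -3.6]
opening: 0.124
finger_force: 60.0
```

```bash
python3 chk.py f scene; python3 ang.py 285 197 | tail -2; python3 - <<'E'
from h import *
i=cv2.imread("pics/scene_f.png")[110:230,250:410]
cv2.imwrite("pics/c_f.png",cv2.convertScaleAbs(cv2.resize(i,(800,600),interpolation=cv2.INTER_CUBIC),alpha=1.6))
E
```

```text
9.2 [0.6172 0.0222 0.2263] F [ 0.0395 -0.5409 -3.5651] M [ 0.014  -0.1781  0.0754] op 0.1235911095093668
mid,tip,grip in eye [0.0595 0.0527 0.1022] [ 0.0601 -0.0473  0.1022]
scene tip [329.6936 186.9325] eye [325.0508 187.9515] tail [393.3224 139.0156]
from bar 44.206532033029006 0.14754346561772724 want 0.14749237268414933
tool delta to 45 [ 1.19445972e-05 -1.50373628e-03 -1.38372825e-03]
```

View pics/c_f.png

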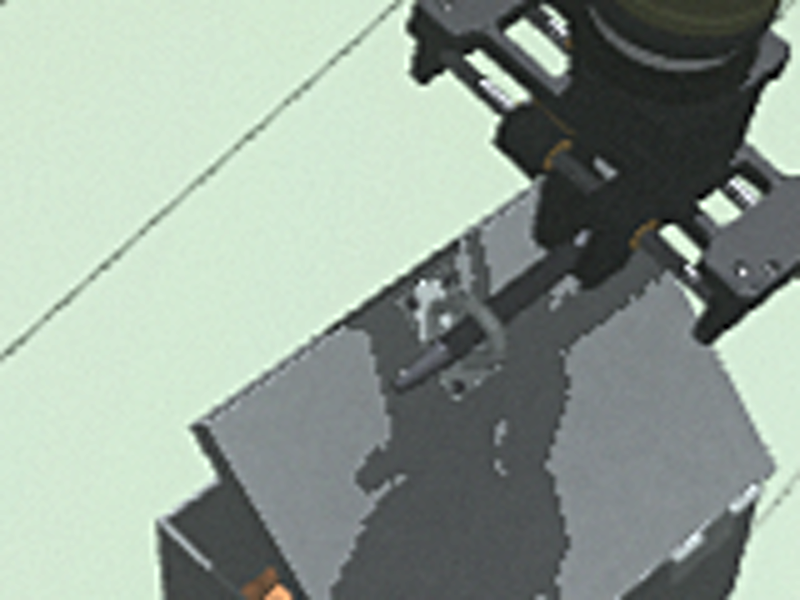

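The front corner is now at pixel (289,195.4), which gives about 40–41°. The bar position gives 44°. I'll add about 2° and settle.

Call:
carry_out --plan '[{"rot": [0, 0, 0], "xyz": [0, -0.002, -0.002], "grip": 255}, {"rot": [0, 0, 0], "xyz": [0, -0.0035, -0.003], "grip": 255}, {"rot": [0, 0, 0], "xyz": [0, -0.0035, -0.003], "grip": 255}, {"rot": [0, 0, 0], "xyz": [0, -0.0035, -0.003], "grip": 255}, {"rot": [0, 0, 0], "xyz": [0, -0.0035, -0.003], "grip": 255}, {"rot": [0, 0, 0], "xyz": [0, -0.0035, -0.003], "grip": 255}, {"rot": [0, 0, 0], "xyz": [0, -0.0035, -0.003], "grip": 255}, {"rot": [0, 0, 0], "xyz": [0, -0.0035, -0.003], "grip": 255}]'

```text
clock: 9.92
tool_pos: [0.6213, 0.0216, 0.2287]
eef_rot: [-0.65, 0.756, 0.061, -0.052]
contact_force: [-1.1, -0.5, -3.8]
opening: 0.124
finger_force: 60.0
```

```bash
python3 chk.py g scene; python3 ang.py 285 197 | tail -2; python3 - <<'E'
from h import *
# shift of the lid's corner between pictures f and g, by phase correlation of a patch
a,b=[cv2.cvtColor(cv2.imread(f"pics/scene_{k}.png"),cv2.COLOR_BGR2GRAY).astype(np.float32)[185:206,279:300] for k in "fg"]
print(cv2.phaseCorrelate(a,b,cv2.createHanningWindow((21,21),cv2.CV_32F)))
E
```

```text
9.9167 [0.6213 0.0216 0.2287] F [-1.1435 -0.5292 -3.7606] M [ 0.0546 -0.1413  0.0245] op 0.12352656009122462
mid,tip,grip in eye [0.0637 0.0527 0.1047] [ 0.0643 -0.0473  0.1047]
scene tip [331.1631 187.385 ] eye [325.0508 187.9515] tail [394.9118 139.2532]
from bar 46.10506720611827 0.14720716705019696 want 0.14749237268414933
tool delta to 45 [-1.63362944e-05  2.27067271e-03  1.73248630e-03]
((1.010642910313992, -0.10270994525279065), 0.9776233211159706)
```

```bash
python3 -c "
from plant import r
print(r.finish_job())"
```

```text
the job is handed in; nothing more can be done
None
```

I handed the job in with the lid held open on the bar alone at about 42–46° (two estimates; 45° ± 6° allowed). The bar's nose is about 45 mm out past the staple, the lid did not drop on the way, and the padlock, flag hinge and lock body were never approached. The hand-in returned no verdict.

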